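Dispense a nut with the sprung pull slide

ROBOT

A 6-joint arm with a two-finger parallel gripper is mounted at the origin on a cart in front of the work surface, level with it; the furniture and walls round the work are solid. World frame = base frame: x ahead of the robot, y to its left, z up, the work surface at z = 0. Lengths are in m, angles in degrees, forces in N, time in s.
With the tool pointing down it reaches from about 0.35 to 0.875 m from the base axis. Payload 4.2 kg.
Tool frame: the origin (TCP) lies midway between the tips of the shut fingers; the grasp point (between the pads) lies 19 mm behind it; z points along the fingers, y is the line along which they close (so a half turn about z gives the same grasp; the last joint's range is limited). The gripper opens to 87 mm and grips with 3 to 60 N. Pads are 19 mm wide; open, the fingers measure 117 mm over their backs; the gripper's body (75 mm by 190 mm) begins 51 mm behind the grasp point.
Start: joints at [90.447, 22.042, 0.453, 0, -68.411, -14.817], TCP at [0.155, 0.605, 0.223] pointing down, gripper open.
Joint ranges: [-179.83, 179.83], [-69.29, 118.12], [-61.27, 80.66], [-181.25, 117.63], [-171.15, -9.14], [-177.46, 177.46]. Speed limits (degrees/s): [159.86, 159.86, 180, 180, 180, 180].

INTERFACE

Orientations are given as a 3x3 rotation matrix whose columns are the frame's x, y, z axes.
In Python, from station import sense, capture, finish_job, silhouettes, landmark_of gives the robot as it stands.
- The arm moves only by the tool step_arm, never from a script. Its arguments are lists of equal length, an entry for each row: "linear": the shift along the tool's x, y, z in mm, a list of three; "delta_rot": the turn, a rotation vector about the tool's x, y, z in rad, a list of three; "grip": the finger opening in mm, from 0 to 87. A call has 1 to 10 rows; each row shifts and turns the commanded pose from where the row before left it, along the tool's axes as they then stand; what a row does not reach is not made up. A row lasts 1/8 s, in which the tool goes at most 62.5 mm and 10.7 degrees, less where a joint would pass 70% of its speed; a pose out of reach is approached as far as the arm can. A call with a gripper value outside its range is refused whole. The fingers move at their own pace and stop on an object; the grip force is fixed at half the most. Time passes only in rows, so rows that do not move let the fingers close. It gives the time, the measured TCP pose, the force, the opening and the grip force at its end, in the units of the state.
- sense(): the state, without advancing time (a new reading comes with each control period).
- capture(name): name is "side" or "top" or "wrist"; returns a dict with "img" (384x512x3 uint8, red, green, blue), "fx", "fy", "cx", "cy" (pixels), "k1" (the pictures are not rectified: a ray, as slopes to the right and down, at radius r is drawn at 1 + k1 r^2 times it, then the intrinsics apply), "world_to_cam" (4x4, takes a point from world to camera coordinates); the wrist camera has in their place "mount" (4x4, takes a point from camera to tool coordinates, whose origin is the TCP and whose axes are the flange's). Camera axes: x right, y up, looking along -z (the intrinsics and any distortion apply to the point x, -y, -z); pixel columns grow to the right and rows downward; lengths in m; the calibration is good to about 2 mm. A picture is of the moment at which its call begins: read the wrist's pose just before it. There is no depth.
- finish_job(): hands the job in; it is judged then, once.
Trained networks look in the newest picture that a camera, given by its name, has taken for a name from the list of things; names that differ only in an ending like _2 or _b are one class to them, and where a whole thing is asked for, a point or a joint stands for the part that bears it (a point fixed in the world has none). Each returns a list of dicts, best first, with "score" (0 to 1); they miss things now and then, are a little off and sometimes report something else, mostly with a low value. They report only what shows in the picture. A call takes as long as a camera call.
- silhouettes(camera, label): "mask" (384x512 bool, what is visible of it) and "point" ([column, row] in pixels, amid what is visible of it).
- landmark_of(camera, label): "point" ([column, row] in pixels: a listed point, or the origin of a listed thing).
The state is a dict: "time_s": time; "joints": joint angles; "joint_velocities": joint speeds; "effort": joint torques, N m; "tcp_pos": TCP position; "ee_rot": TCP orientation; "wrist_force": force on the tool from outside, world axes, zero at the start; "moment": the same for the moment, N m; "gripper_width": opening from 0.0 (shut) to 1.0 (fully open); "gripper_force": force on a finger pad.
Only numpy, scipy, OpenCV 4.12 (cv2) and the standard library are available. Lean on these libraries where they do the work, as an engineer would, in place of code of your own. Each camera call takes 0.05 s, during which the arm holds its last target. There are 200 camera calls.

TASK

Get the large nut out of the dispenser with the red knob: pull its sprung slide all the way out to its stop and keep it there for about a second, so that the nut drops into the tray below, then let the slide return fully home. Leave the slide with the yellow knob alone.

Things in the scene. Friction and masses are not known exactly. Their poses are not given: they have to be found in the camera images.
- red_knob (a point): Centre of the upright round red knob (22 mm diameter, 44 mm tall) on the front end of the sprung slide; it moves with it. x points level into the dispenser: pull along -x, 40 mm to a hard stop. The slide's top is 26 mm below this point. At home the fixed housing (62 mm wide) begins 65 mm behind it; its clear magazine, the tallest part, 77 mm behind, rises 24 mm above it.
- red_slide (a joint): How far the red slide is drawn out, in m: 0 = home (shut), 0.04 = at its stop. A spring draws it home: about 2 N at home, 6 N at the stop; released, it goes home by itself.
- big_nut_center (a point): Centre of the large steel hexagon nut (24 x 27 mm, 13 mm thick). It lies flat in the clear magazine, on the slide, 60 mm above the bench. With the slide at its stop, a hole in the slide stands under the magazine and the nut falls through it into the catch tray, whose floor is 5 mm above the bench.
- yellow_slide (a joint): The slide of the twin dispenser beside it (yellow knob, smaller nut; knobs over 90 mm apart): 0 = home, 0.04 = drawn to its stop (m).

How it is judged:
By the outcome, as a careful person would: the job done as asked, in the order asked, and still so for the second after the job is handed in, with the robot touching nothing.
It also fails if it takes over 32 s, if anything falls off the work surface, if the arm or the gripper's body presses on something with over 40 N, if the wrist force passes 120 N, or if a joint passes its speed limit or range.

## Working session

There is one attempt and no reset: what is moved stays moved. The work goes in short steps, Python scripts to look and compute and a tool call to move; the robot and the scene stay as the last step left them, time stands still between calls to the robot, and variables do not carry over. Pictures are saved under pics/ and viewed, at most 10 in all, crops included, and the job is handed in when it is done.

Besides the shell and the picture viewer there is one more tool, called after "Emit:" as a command line: name --argument value ..., lists and objects as JSON in quotes. step_arm: Moves the arm, as the interface text tells. Its arguments: {"type":"object","properties":{"linear":{"type":"array"},"delta_rot":{"type":"array"},"grip":{"type":"array"}},"required":["linear","delta_rot","grip"]}

```bash
mkdir -p pics
cat > h.py <<'E'
import numpy as np, cv2
from station import *
def ray(c,p,s=None):
    K=np.array([[c["fx"],0,c["cx"]],[0,c["fy"],c["cy"]],[0,0,1.]])
    u=cv2.undistortPoints(np.array([[p]],float),K,np.array([c["k1"],0,0,0.]))[0,0]
    d=np.array([u[0],-u[1],-1.])
    if "mount" in c:
        T=np.eye(4);T[:3,:3]=s["ee_rot"];T[:3,3]=s["tcp_pos"];T=T@np.array(c["mount"])
    else: T=np.linalg.inv(np.array(c["world_to_cam"]))
    d=T[:3,:3]@d; return T[:3,3],d/np.linalg.norm(d)
def meet(rs):
    A=sum(np.eye(3)-np.outer(d,d) for o,d in rs);b=sum((np.eye(3)-np.outer(d,d))@o for o,d in rs)
    x=np.linalg.solve(A,b);return x,[np.linalg.norm(np.cross(x-o,d)) for o,d in rs]
E
python3 - <<'E'
from h import *
s=sense();print(s["time_s"],s["ee_rot"],s["wrist_force"])
R=[];ims=[]
for n in("side","top","wrist"):
    c=capture(n);ims.append(c["img"])
    for l in("red_knob","big_nut_center","yellow_slide"):
        L=landmark_of(n,l);S=silhouettes(n,l)
        print(n,l,[(x["point"],x["score"]) for x in L[:2]],[(x["point"],x["score"],int(x["mask"].sum())) for x in S[:2]])
        if l=="red_knob" and L: R.append(ray(c,L[0]["point"],s))
        if L: o,d=ray(c,L[0]["point"],s);print("  at z=.07",o+d*(0.07-o[2])/d[2])
    
print(meet(R),meet(R[:2]))
for n,i in zip("abc",ims): cv2.imwrite(f"pics/{n}.png",i[:,:,::-1])
cv2.imwrite("pics/ab.png",cv2.resize(np.hstack(ims[:2])[:,:,::-1],(800,300)))
E
```

```text
0.0 [[ 9.68673864e-01 -2.48335920e-01 -4.65008893e-04]
 [-2.48336345e-01 -9.68671594e-01 -2.09843354e-03]
 [ 7.06755181e-05  2.14817634e-03 -9.99997690e-01]] [-0.3882509  -0.44830627 -0.37824668]
side red_knob [([219.3, 170.5], 0.58)] [([224.9, 180.5], 0.57, 323)]
  at z=.07 [0.67639114 0.10545512 0.07      ]
side big_nut_center [] []Traceback (most recent call last):
  File "<stdin>", line 7, in <module>
ValueError: it knows: big_nut_center, red_knob
```

Run:
```python
from h import *
s=sense();print(s["time_s"])
R=[];ims=[]
for n in("side","top","wrist"):
    c=capture(n);ims.append(c["img"])
    for l in("red_knob","big_nut_center"):
        L=landmark_of(n,l);S=silhouettes(n,l)
        print(n,l,[(x["point"],x["score"]) for x in L[:2]],[(x["point"],x["score"],int(x["mask"].sum())) for x in S[:2]])
        if l=="red_knob" and L: R.append(ray(c,L[0]["point"],s))
        if L: o,d=ray(c,L[0]["point"],s);print("  at z=.07",o+d*(0.07-o[2])/d[2])
if len(R)>1: print(meet(R),meet(R[:2]))
for n,i in zip("abc",ims): cv2.imwrite(f"pics/{n}.png",i[:,:,::-1])
```

```text
0.25
side red_knob [([218.7, 172.6], 0.92)] [([221.6, 177.4], 0.96, 379)]
  at z=.07 [0.67165896 0.0960479  0.07      ]
side big_nut_center [] []
top red_knob [([209.4, 212.2], 0.94)] [([209.4, 185.4], 0.58, 606)]
  at z=.07 [0.64905144 0.08743025 0.07      ]
top big_nut_center [([212.2, 168.3], 0.6)] []
  at z=.07 [0.74281768 0.07912192 0.07      ]
wrist red_knob [] []
wrist big_nut_center [] []
(array([0.65803807, 0.08359901, 0.08024901]), [np.float64(0.00948411328379358), np.float64(0.009484113283793501)]) (array([0.65803807, 0.08359901, 0.08024901]), [np.float64(0.00948411328379358), np.float64(0.009484113283793501)])
```

View pics/a.png

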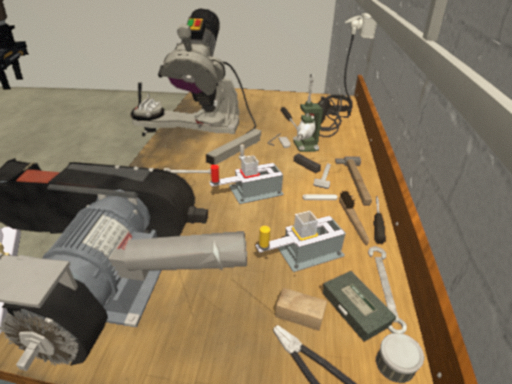

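View pics/b.png

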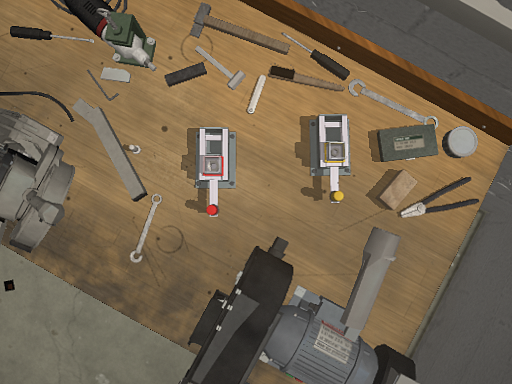

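Side view: the red knob is at about (214,174), the yellow at (264,237). Top view: the red knob is at (212,210), the yellow at (338,196). A large grinder stands in front of the dispensers and a mitre saw is to the left. Next I'll refine by colour and locate the obstacles.

Run:
```python
from h import *
R={};C={}
for n in("side","top"):
    c=capture(n);C[n]=c
    print(n,"cam",np.linalg.inv(np.array(c["world_to_cam"]))[:3,3].round(3))
    i=c["img"].astype(int)
    m=((i[...,0]>120)&(i[...,1]<70)&(i[...,2]<80)).astype(np.uint8)
    k,l,st,ce=cv2.connectedComponentsWithStats(m)
    for j in range(1,k):
        if st[j,4]>15: print(st[j],ce[j].round(1))
def at(n,p,z):
    o,d=ray(C[n],p);return (o+d*(z-o[2])/d[2]).round(3)
for nm,p in dict(redbaseFR=(233,188),redbaseBR=(236,131),redbaseFL=(197,188),yelknob=(338,196),sanderfar=(280,242),sanderL=(190,345),sanderR=(290,260),duct=(382,235),sawR=(72,165),sawB=(40,245),edgeL=(0,250),edgeM=(195,360)).items():
    print(nm,[at("top",p,z)[:2].tolist() for z in (0,.1,.2)])
print("red",[at("top",(212,210),z).tolist() for z in(.07,.08,.1)])
print("side red",meet([ray(C["side"],(214.5,174)),ray(C["top"],(212,210.5))]), meet([ray(C["side"],(264,237)),ray(C["top"],(338,196.5))]))
print("duct",meet([ray(C["side"],(245,250)),ray(C["top"],(382,232))]),"shaft",meet([ray(C["side"],(206,215)),ray(C["top"],(281,241))]))
print("motor",meet([ray(C["side"],(195,205)),ray(C["top"],(285,255))]))
print("saw top",[at("side",(205,12),z) for z in(.1,.2,.3,.4)])
a=C["top"]["img"][110:230,170:270,::-1];b=C["side"]["img"][130:250,180:280,::-1]
cv2.imwrite("pics/z.png",cv2.resize(np.hstack([a,b]),(800,480),interpolation=cv2.INTER_CUBIC))
```

```text
side cam [ 0.445 -0.661  0.566]
[195  20   5   6  22] [197.2  22.9]
[211 164   8  19 113] [214.5 173.3]
top cam [ 0.643 -0.009  1.101]
[203 156  20  20  49] [216.  170.3]
[206 205  11  10  83] [211.1 209.4]
redbaseFR [[0.703, 0.039], [0.698, 0.034], [0.692, 0.03]]
redbaseBR [[0.834, 0.028], [0.817, 0.025], [0.799, 0.022]]
redbaseFL [[0.705, 0.121], [0.7, 0.109], [0.694, 0.097]]
yelknob [[0.678, -0.201], [0.675, -0.183], [0.671, -0.166]]
sanderfar [[0.577, -0.065], [0.583, -0.06], [0.589, -0.055]]
sanderL [[0.349, 0.146], [0.376, 0.132], [0.403, 0.118]]
sanderR [[0.536, -0.086], [0.545, -0.079], [0.555, -0.072]]
duct [[0.585, -0.299], [0.591, -0.273], [0.596, -0.246]]
sawR [[0.767, 0.411], [0.756, 0.373], [0.745, 0.335]]
sawB [[0.584, 0.489], [0.59, 0.444], [0.595, 0.399]]
edgeL [[0.574, 0.587], [0.581, 0.533], [0.587, 0.479]]
edgeM [[0.315, 0.136], [0.345, 0.123], [0.374, 0.11]]
red [[0.654, 0.082, 0.07], [0.653, 0.081, 0.08], [0.653, 0.079, 0.1]]
side red (array([0.6539512 , 0.08056106, 0.07878637]), [np.float64(0.001578130663764084), np.float64(0.0015781306637640006)]) (array([ 0.67510301, -0.18679604,  0.08201188]), [np.float64(0.0011014706017450963), np.float64(0.0011014706017451364)])
duct (array([ 0.60154551, -0.26275413,  0.14177057]), [np.float64(0.0028933658153127723), np.float64(0.002893365815312829)]) shaft (array([ 0.58659392, -0.06405446,  0.07209368]), [np.float64(0.00322683288561607), np.float64(0.003226832885616095)])
motor (array([ 0.56153704, -0.0696038 ,  0.11099993]), [np.float64(0.0046942055920710605), np.float64(0.004694205592071393)])
saw top [array([1.355, 2.599, 0.1  ]), array([1.16, 1.9 , 0.2 ]), array([0.965, 1.201, 0.3  ]), array([0.77 , 0.502, 0.4  ])]
```

View pics/z.png

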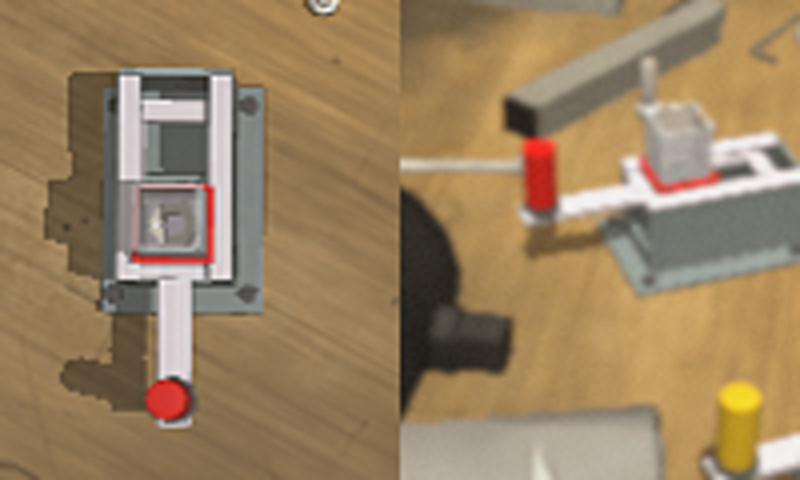

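Run:
```python
from h import *
c=capture("top");c2=capture("side")
def at(p,z):
    o,d=ray(c,p);return (o+d*(z-o[2])/d[2])
i=c["img"].astype(int)
# slide edges per row, white
mids=[]
for r in range(183,203):
    row=i[r,203:225].min(1).astype(float); w=np.clip((row-110)/90,0,1)
    u=203+(w*np.arange(22)).sum()/w.sum(); mids.append(at((u,r),.0535))
m=np.array(mids); p=np.polyfit(m[:,0],m[:,1],1,w=None);print("slide yaw",np.degrees(np.arctan(p[0])),"y at .654",np.polyval(p,.654),np.std(m[:,1]-np.polyval(p,m[:,0])))
for a,b in [((235.75,187.5),(235.75,132.5)),((195.5,187.5),(196.5,132.5))]:
    d=at(b,.003)-at(a,.003);print("base",np.degrees(np.arctan2(d[1],d[0])),np.linalg.norm(d))
for a,b in [((228,180),(228.7,128)),((199.5,180),(199.7,128))]:
    d=at(b,.055)-at(a,.055);print("rails",np.degrees(np.arctan2(d[1],d[0])),np.linalg.norm(d))
print([at((262,250),z).round(3) for z in(.1,.15,.2)],[at((240,275),z).round(3) for z in(.1,.15,.2)])
for s in [(165,170),(185,185),(60,165)]:
  for t in [(262,250),(280,250),(240,275)]:
    x,e=meet([ray(c,t),ray(c2,s)]);print(s,t,x.round(3),round(e[0],4))
```

```text
slide yaw -4.244231961698227 y at .654 0.08167034515026343 0.0005443101556308536
base -1.5363193882798718 0.12627414497692505
base -2.278075868915198 0.12641106463596471
rails -2.2405287309517212 0.11394322097330155
rails -1.4700624571156082 0.11403105670154007
[array([ 0.568, -0.022,  0.1  ]), array([ 0.572, -0.021,  0.15 ]), array([ 0.575, -0.021,  0.2  ])] [array([0.518, 0.025, 0.1  ]), array([0.524, 0.023, 0.15 ]), array([0.53 , 0.022, 0.2  ])]
(165, 170) (262, 250) [ 0.547 -0.017  0.172] 0.0263
(165, 170) (280, 250) [ 0.546 -0.05   0.192] 0.0285
(165, 170) (240, 275) [0.525 0.023 0.153] 0.0006
(185, 185) (262, 250) [ 0.564 -0.02   0.131] 0.0057
(185, 185) (280, 250) [ 0.562 -0.055  0.153] 0.0091
(185, 185) (240, 275) [0.542 0.018 0.113] 0.0234
(60, 165) (262, 250) [ 0.456 -0.038  0.242] 0.1231
(60, 165) (280, 250) [ 0.459 -0.068  0.257] 0.1204
(60, 165) (240, 275) [0.428 0.009 0.212] 0.1039
```

Emit:
step_arm --linear '[[0,0,-60],[0,0,-60],[52,25,-30],[52,25,0],[52,25,0],[52,25,0],[52,25,0],[52,25,0]]' --delta_rot '[[0,0,0],[0,0,0],[0,0,0],[0,0,0],[0,0,0],[0,0,0],[0,0,0],[0,0,0]]' --grip '[60,60,60,60,60,60,60,60]'

```text
time_s: 2.2
tcp_pos: [0.4195, 0.3827, 0.3717]
ee_rot: [[0.969, -0.248, 0.0], [-0.248, -0.969, 0.0], [0.0, -0.001, -1.0]]
wrist_force: [1.6, -0.3, -0.4]
gripper_width: 0.687
gripper_force: 0.0
```

Emit:
step_arm --linear '[[0,0,0],[0,0,0],[0,0,0],[0,0,0],[0,0,0],[0,0,0]]' --delta_rot '[[0,0,-0.158],[0,0,-0.158],[0,0,-0.158],[0,0,-0.158],[0,0,-0.158],[0,0,-0.158]]' --grip '[60,60,60,60,60,60]'

```text
time_s: 2.95
tcp_pos: [0.4183, 0.3841, 0.3714]
ee_rot: [[0.763, 0.646, 0.0], [0.646, -0.763, 0.0], [0.0, -0.0, -1.0]]
wrist_force: [0.2, -0.3, 0.1]
gripper_width: 0.691
gripper_force: 0.0
```

Emit:
step_arm --linear '[[-2,48,0],[-2,48,0],[-2,48,0],[-2,48,0],[-2,48,0],[-2,48,0],[-2,48,60],[-1,46,60],[0,0,0]]' --delta_rot '[[0,0,0],[0,0,0],[0,0,0],[0,0,0],[0,0,0],[0,0,0],[0,0,0],[0,0,0],[0,0,0]]' --grip '[60,60,60,60,60,60,60,60,60]'

```text
time_s: 4.08
tcp_pos: [0.6403, 0.0924, 0.267]
ee_rot: [[0.769, 0.639, -0.011], [0.639, -0.769, -0.003], [-0.01, -0.004, -1.0]]
wrist_force: [-0.9, -0.1, 1.4]
gripper_width: 0.689
gripper_force: 0.0
```

Run:
```python
from h import *
s=sense();print(np.round(s["joints"],1),np.round(s["tcp_pos"],4),np.round(s["ee_rot"],3).tolist())
c=capture("wrist");i=c["img"].astype(int)
cv2.imwrite("pics/w1.png",c["img"][:,:,::-1])
m=((i[...,0]>120)&(i[...,1]<70)&(i[...,2]<80)).astype(np.uint8)
k,l,st,ce=cv2.connectedComponentsWithStats(m)
for j in range(1,k):
    if st[j,4]>15: print(st[j],ce[j].round(1))
L=landmark_of("wrist","red_knob");print([(x["point"],x["score"]) for x in L])
if L: 
  o,d=ray(c,L[0]["point"],s);print(o+d*(.0795-o[2])/d[2])
```

```text
[ 2.250e+01  2.320e+01  8.600e+00 -1.000e-01 -7.600e+01  1.073e+02] [0.6403 0.0924 0.267 ] [[0.769, 0.639, -0.011], [0.639, -0.769, -0.003], [-0.01, -0.004, -1.0]]
[295  81  26  46 140] [307.3 102.8]
[261 149  17  22 278] [268.7 159.7]
[([268.1, 160.8], 0.62)]
[0.65468351 0.0821999  0.0795    ]
```

View pics/w1.png

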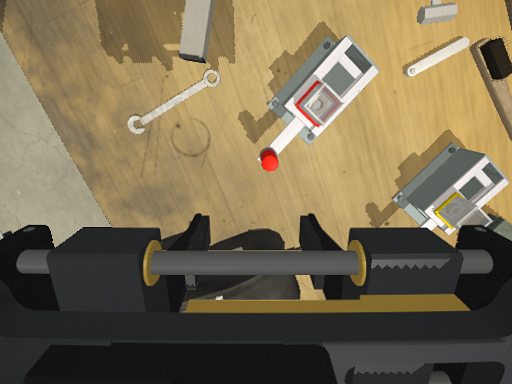

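The wrist view shows the red knob at (269,160) with a clear descent to it. The gripper body lies along the image width, which is tool y. The knob position agrees at (0.6545, 0.0815).

Emit:
step_arm --linear '[[0,0,40],[0,0,40],[0,0,0],[0,0,0]]' --delta_rot '[[0,0,0],[0,0,0],[0,0,0],[0,0,0]]' --grip '[60,60,60,60]'

```text
time_s: 4.68
tcp_pos: [0.6433, 0.0961, 0.1965]
ee_rot: [[0.765, 0.643, 0.006], [0.643, -0.766, 0.001], [0.005, 0.003, -1.0]]
wrist_force: [-0.4, -0.5, 0.5]
gripper_width: 0.688
gripper_force: 0.0
```

Run:
```python
from h import *
s=sense();R=np.array(s["ee_rot"]);print(np.round(s["tcp_pos"],4),R.round(4).tolist())
c=capture("wrist");i=c["img"].astype(int)
L=landmark_of("wrist","red_knob");print([(x["point"],x["score"]) for x in L])
if L: 
  o,d=ray(c,L[0]["point"],s);print(o+d*(.0795-o[2])/d[2])
print("shift",R.T@(np.array([.6545,.0815,.068])-s["tcp_pos"])*1000)
```

```text
[0.6433 0.0961 0.1965] [[0.7655, 0.6434, 0.0057], [0.6434, -0.7655, 0.0009], [0.005, 0.0029, -1.0]]
[([273.5, 179.4], 0.66), ([330.9, 115.8], 0.15)]
[0.65756675 0.08113556 0.0795    ]
shift [ -1.42073548  18.00685191 128.54919399]
```

Emit:
step_arm --linear '[[-1,18,0],[0,0,30],[0,0,30],[0,0,0],[0,0,0]]' --delta_rot '[[0,0,0],[0,0,0],[0,0,0],[0,0,0],[0,0,0]]' --grip '[60,60,60,60,60]'

```text
time_s: 5.4
tcp_pos: [0.6539, 0.0802, 0.1347]
ee_rot: [[0.767, 0.642, 0.003], [0.642, -0.767, 0.0], [0.002, 0.002, -1.0]]
wrist_force: [-0.1, -0.3, 1.0]
gripper_width: 0.689
gripper_force: 0.0
```

Run:
```python
from h import *
s=sense();R=np.array(s["ee_rot"]);print(np.round(s["tcp_pos"],4),R.round(4).tolist())
print("shift",R.T@(np.array([.655,.0815,.068])-s["tcp_pos"])*1000)
```

```text
[0.6539 0.0802 0.1347] [[0.7667, 0.642, 0.0028], [0.642, -0.7667, 0.0001], [0.0023, 0.0017, -1.0]]
shift [ 1.50631467 -0.38018262 66.67840658]
```

Emit:
step_arm --linear '[[1,0,20],[0,0,20],[0,0,15],[0,0,11],[0,0,0],[0,0,0]]' --delta_rot '[[0,0,0],[0,0,0],[0,0,0],[0,0,0],[0,0,0],[0,0,0]]' --grip '[60,60,60,60,60,60]'

```text
time_s: 6.15
tcp_pos: [0.6539, 0.0813, 0.0678]
ee_rot: [[0.766, 0.642, 0.001], [0.642, -0.766, 0.0], [0.001, 0.001, -1.0]]
wrist_force: [0.4, 1.0, 0.2]
gripper_width: 0.693
gripper_force: 0.0
```

Run:
```python
from h import *
s=sense();print(np.round(s["tcp_pos"],4))
a=capture("top")["img"][110:260,150:330,::-1];b=capture("side")["img"][100:250,150:330,::-1]
cv2.imwrite("pics/g.png",cv2.resize(np.hstack([a,b]),(800,333),interpolation=cv2.INTER_CUBIC))
```

```text
[0.6539 0.0813 0.0678]
```

View pics/g.png

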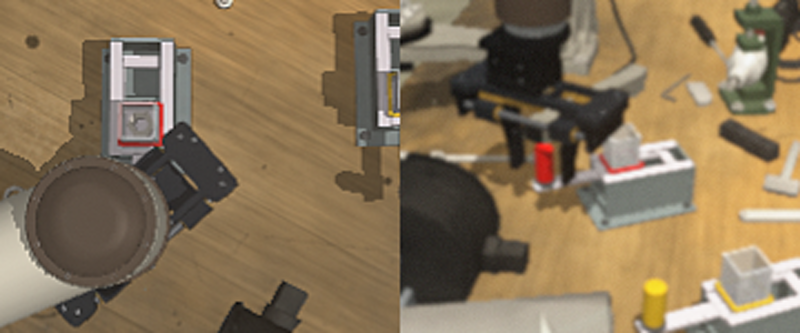

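The fingers straddle the red knob (side crop about (543,163)) and clear the magazine. I'll close the gripper.

Emit:
step_arm --linear '[[0,0,0],[0,0,0],[0,0,0],[0,0,0],[0,0,0],[0,0,0]]' --delta_rot '[[0,0,0],[0,0,0],[0,0,0],[0,0,0],[0,0,0],[0,0,0]]' --grip '[18,18,18,18,18,18]'

```text
time_s: 7.0
tcp_pos: [0.6536, 0.0801, 0.067]
ee_rot: [[0.767, 0.642, 0.0], [0.642, -0.767, -0.001], [-0.001, 0.001, -1.0]]
wrist_force: [1.3, -5.2, -0.5]
gripper_width: 0.24
gripper_force: 30.0
```

Emit:
step_arm --linear '[[-4.9,-4.4,0],[-4.9,-4.4,0],[-4.9,-4.4,0],[-4.9,-4.4,0],[-4.9,-4.4,0],[-4.9,-4.4,0],[0,0,0]]' --delta_rot '[[0,0,0],[0,0,0],[0,0,0],[0,0,0],[0,0,0],[0,0,0],[0,0,0]]' --grip '[18,18,18,18,18,18,18]'

```text
time_s: 7.88
tcp_pos: [0.6148, 0.0814, 0.067]
ee_rot: [[0.767, 0.642, 0.002], [0.642, -0.767, -0.001], [0.001, 0.002, -1.0]]
wrist_force: [6.4, -6.7, -3.6]
gripper_width: 0.237
gripper_force: 30.0
```

Emit:
step_arm --linear '[[-1.5,-1.3,0],[0,0,0],[0,0,0]]' --delta_rot '[[0,0,0],[0,0,0],[0,0,0]]' --grip '[18,18,18]'

```text
time_s: 8.25
tcp_pos: [0.6143, 0.0815, 0.067]
ee_rot: [[0.767, 0.642, 0.005], [0.642, -0.767, -0.001], [0.003, 0.003, -1.0]]
wrist_force: [8.2, -7.4, -5.1]
gripper_width: 0.238
gripper_force: 30.0
```

Emit:
step_arm --linear '[[-1.5,-1.3,0],[0,0,0],[0,0,0],[0,0,0],[0,0,0],[0,0,0],[0,0,0],[0,0,0]]' --delta_rot '[[0,0,0],[0,0,0],[0,0,0],[0,0,0],[0,0,0],[0,0,0],[0,0,0],[0,0,0]]' --grip '[18,18,18,18,18,18,18,18]'

```text
time_s: 9.25
tcp_pos: [0.6142, 0.0815, 0.067]
ee_rot: [[0.767, 0.642, 0.009], [0.642, -0.767, -0.0], [0.007, 0.006, -1.0]]
wrist_force: [12.5, -9.2, -8.7]
gripper_width: 0.237
gripper_force: 30.0
```

Run:
```python
from h import *
c=capture("top");a=c["img"][110:260,150:330,::-1]
print([(x["point"],x["score"]) for x in landmark_of("top","big_nut_center")])
b=capture("side")["img"][130:230,180:300,::-1]
print([(x["point"],x["score"]) for x in landmark_of("side","big_nut_center")])
cv2.imwrite("pics/p.png",np.hstack([cv2.resize(a,(400,333),interpolation=cv2.INTER_CUBIC),cv2.resize(b,(400,333),interpolation=cv2.INTER_CUBIC)]))
```

```text
[([215.7, 162.4], 0.46)]
[]
```

View pics/p.png

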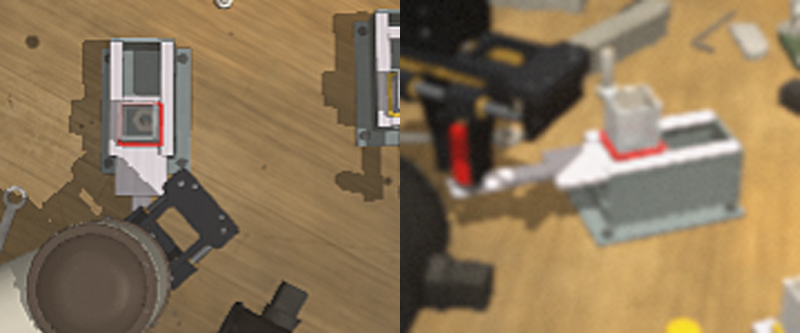

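The slide is at its stop (40 mm, force rising), and the nut in the magazine now shows lower and darker, so it has fallen. I'll guide the slide back home.

Emit:
step_arm --linear '[[4,3.6,0],[4,3.6,0],[4,3.6,0],[4,3.6,0],[4,3.6,0],[4,3.6,0],[4,3.6,0],[3.5,3.2,0],[0,0,0],[0,0,0]]' --delta_rot '[[0,0,0],[0,0,0],[0,0,0],[0,0,0],[0,0,0],[0,0,0],[0,0,0],[0,0,0],[0,0,0],[0,0,0]]' --grip '[18,18,18,18,18,18,18,18,18,18]'

```text
time_s: 10.7
tcp_pos: [0.6525, 0.0801, 0.067]
ee_rot: [[0.767, 0.642, 0.0], [0.642, -0.767, -0.001], [-0.001, 0.001, -1.0]]
wrist_force: [2.0, -5.0, 0.2]
gripper_width: 0.24
gripper_force: 30.0
```

Emit:
step_arm --linear '[[0,0,0],[0,0,0],[0,0,0],[0,0,0],[0,0,0],[0,0,0]]' --delta_rot '[[0,0,0],[0,0,0],[0,0,0],[0,0,0],[0,0,0],[0,0,0]]' --grip '[60,60,60,60,60,60]'

```text
time_s: 11.45
tcp_pos: [0.6521, 0.0811, 0.067]
ee_rot: [[0.767, 0.642, -0.0], [0.642, -0.767, 0.0], [-0.0, -0.0, -1.0]]
wrist_force: [0.2, 0.3, -0.7]
gripper_width: 0.684
gripper_force: 0.0
```

Emit:
step_arm --linear '[[0,0,-10],[0,0,-20],[0,0,-40],[0,0,-60],[0,0,-60],[0,-45,-30],[0,-50,0],[0,-50,0],[0,-50,0],[0,0,0]]' --delta_rot '[[0,0,0],[0,0,0],[0,0,0],[0,0,0],[0,0,0],[0,0,0],[0,0,0],[0,0,0],[0,0,0],[0,0,0]]' --grip '[60,60,60,60,60,60,60,60,60,60]'

```text
time_s: 12.7
tcp_pos: [0.5252, 0.2326, 0.2884]
ee_rot: [[0.764, 0.646, 0.001], [0.646, -0.764, 0.001], [0.002, -0.0, -1.0]]
wrist_force: [0.4, 0.8, 0.2]
gripper_width: 0.687
gripper_force: 0.0
```

Run:
```python
from h import *
print(sense()["time_s"])
c=capture("top");c2=capture("side");R=[]
for n,cc in(("top",c),("side",c2)):
    i=cc["img"].astype(int);m=((i[...,0]>120)&(i[...,1]<70)&(i[...,2]<80)).astype(np.uint8)
    k,l,st,ce=cv2.connectedComponentsWithStats(m)
    print(n,[(st[j,4],ce[j].round(1)) for j in range(1,k) if st[j,4]>30])
a=c["img"][110:230,170:270,::-1];b=c2["img"][130:250,180:280,::-1]
cv2.imwrite("pics/f.png",cv2.resize(np.hstack([a,b]),(800,480),interpolation=cv2.INTER_CUBIC))
```

```text
12.7
top [(np.int32(43), array([216.6, 169.7])), (np.int32(84), array([211. , 209.4]))]
side [(np.int32(110), array([214.6, 173.5]))]
```

View pics/f.png

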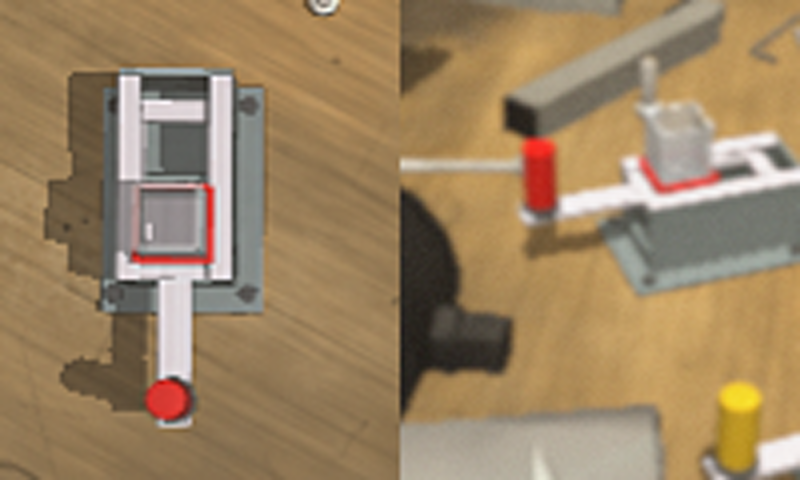

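The magazine (left crop about (172,223)) now shows empty slide. The knob is back at its original pixels in both views: (211,209.4) top and (214.6,173.5) side.

```bash
python3 -c "
from station import *
print(finish_job())"
```

```text
the job is handed in; nothing more can be done
None
```

The job is handed in: I pulled the red slide to its stop and held it there for over a second. The magazine then showed empty, so the nut dropped, though I didn't see it in the tray. The slide is back home, the yellow slide was not touched, and the clock read about 13 s.

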